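Prime the skin-disinfectant pump in a vaccination room

ROBOT

A 7-joint arm with a two-finger parallel gripper is mounted at the origin on the work surface. World frame = base frame: x ahead of the robot, y to its left, z up, the work surface at z = 0. Lengths are in m, angles in rad, forces in N, time in s.
With the tool pointing down it reaches from about 0.425 to 0.925 m from the base axis. Payload 6.8 kg.
Tool frame: the origin (TCP) lies midway between the tips of the shut fingers; the grasp point (between the pads) lies r.grip_point_offset behind it (r.grip_point_offset is the distance from the TCP to the grasp point, in m); z points along the fingers, y is the direction in which the jaws open and shut (so a half turn about z gives the same grasp; the last joint's range is limited). The gripper opens to 85 mm and grips with 20 to 120 N. Pads are 22 mm wide; open, the fingers measure 114 mm over their backs; the gripper's body (76 mm by 85 mm) begins 54 mm behind the grasp point. The pads swing forward as they close: fully open they stand 13 mm farther back than shut.
Start: joints at [-1.285, 0.477, 0.022, 1.555, -0.011, 1.109, -0.083], TCP at [0.259, 0.623, 0.231] pointing down, gripper open.
Joint ranges: [-2.96, 2.96], [-0.34, 2.1], [-1.41, 1.46], [0.24, 2.44], [-1.37, 4.51], [0.17, 1.92], [-2.96, 2.96]. Speed limits (rad/s): [2.39, 2.39, 3.14, 3.14, 3.14, 3.14, 3.14].

INTERFACE

Orientations are given as a rotation vector (axis times angle).
In Python, from bench import r gives the robot as it stands. The module is installed in compiled form; this text tells all that it offers.
- The arm moves only by the tool play_rows, never from a script. Its argument "deltas" is a list of rows, each a list of 3 entries, a list of its own where there are three numbers: the finger opening in mm, from 0 to 85.4, then the shift along the tool's x, y, z in mm, then the turn, a rotation vector about the tool's x, y, z in rad. A call has 1 to 8 rows; each row is the pose to reach, as a shift and turn from the pose measured when the call began, along the tool's axes at that moment; what a row does not reach only later rows make up. A row lasts 1/8 s, in which the tool goes at most 62.5 mm and 10.7 degrees, less where a joint would pass 70% of its speed; a pose out of reach is approached as far as the arm can. A call with a gripper value outside its range is refused whole. The fingers move at their own pace and stop on an object; "squeeze" is the grip in N (left out, the last holds). Time passes only in rows, so rows that repeat a pose let the fingers close. It gives the time, the measured TCP pose, the force and the opening at its end, in the units of the state.
- r.get_obs(): the state, without advancing time (a new reading comes with each control period).
- r.grab_frame(name): name is "scene" or "top" or "wrist"; returns (picture, depth): 400x640x3 uint8, red, green, blue; 400x640 float32, m along the optical axis (not along the pixel's ray), 0 where there is no reading.
- r.camera_model(name): a dict with "mtx" (3x3 intrinsics, pixels), "D" ([k1, k2, p1, p2, k3] as OpenCV has them; the pictures are not rectified), "rvec" (rotation vector, rad) and "tvec" (3), from world to camera coordinates, as OpenCV has them; the wrist camera has in their place "T_tool_cam" (4x4, takes a point from camera to tool coordinates, whose origin is the TCP and whose axes are the flange's). Camera axes: x right, y down, z forward; pixel columns grow to the right and rows downward; lengths in m; the calibration is good to about 2 mm. A picture is of the moment at which its call begins: read the wrist's pose just before it. camera_model takes no time and is no camera call.
- r.hand_in(): hands the job in, once; it reports no verdict.
The state is a dict: "clock": time; "joints": joint angles; "qvel": joint speeds; "tau": joint torques, N m; "tcp_pos": TCP position; "orientation": TCP orientation; "contact_force": force on the tool from outside, world axes, zero at the start; "moment": the same for the moment, N m; "grip_width": finger opening in m.
Only numpy, scipy, OpenCV 4.12 (cv2) and the standard library are available. Lean on these libraries where they do the work, as an engineer would, in place of code of your own. Each camera call takes 0.05 s, during which the arm holds its last target. There are 200 camera calls.

TASK

Prime the freshly filled disinfectant dispenser: on the short, stout pump bottle, press the nozzle cap fully down, let it spring right back up, then press it fully down a second time and let it come up again. Leave the nozzle cap of the taller, slimmer pump bottle unpressed.

Things in the scene. Friction and masses are not known exactly. Their poses are not given: they have to be found in the camera images.
- stout_top (a point): Centre of the flat top of the nozzle cap to press, 172 mm above the table when up; it moves down with the cap. Grey disc 54 mm across, 18 mm thick; a spout 12 mm wide juts 23 mm from its rim along this frame's -x (z up). The white stout bottle below, 84 mm across, is fixed in a screwed-down steel holder 108 mm square; it may stand left, middle or right, at any yaw within 40 degrees.
- stout_cap (a joint): How far the stout bottle's cap is pressed, in m: 0 = fully up, 0.014 = down on its stop. Its spring resists with about 2.4 N at first and 8 N at the bottom and returns the cap by itself. A stroke counts as full beyond 0.009 and as let up below 0.003.
- slim_top (a point): Centre of the top of the slim bottle's nozzle cap (not to be pressed), 212 mm above the table. Grey disc 42 mm across, 16 mm thick, same spout; white bottle 58 mm across in a steel holder 82 mm square. The two pump bottles and a plain screw-capped bottle (68 mm across, 190 mm tall) stand in three places, in any order, at least 160 mm apart.
- slim_cap (a joint): How far the slim bottle's nozzle cap is pressed, in m: 0 = fully up, 0.014 = fully down.
Things that resemble listed ones, but are neither listed nor needed, are in the scene too. Leave any orange or yellow look-alike of the part that bears stout_top alone.

How it is judged:
On the way, in this order (a step that is already met when the one before it is completed fails the run):
1. the stout bottle's cap is pressed down (more than 9 of its 14 mm) (value of joint stout_cap above 0.009 m), for 0.1 s.
2. the cap is let back up (less than 3 mm down) (value of joint stout_cap below 0.003 m), for 0.1 s.
3. the cap is pressed down a second time (more than 9 mm) (value of joint stout_cap above 0.009 m), for 0.1 s.
At the end, for the whole second after the job is handed in: After two full strokes, the stout bottle's nozzle cap is up again (less than 3 mm down), and the slim bottle's cap is up too (less than 3 mm down) (value of joint each of stout_cap, slim_cap below 0.003 m); the robot touches nothing.
It fails at once if the slim bottle's nozzle cap is pressed (more than 4 mm) (value of joint slim_cap above 0.004 m).
It also fails if it takes over 32 s, if anything falls off the work surface, if the arm or the gripper's body presses on something with over 40 N, if the wrist force passes 120 N, or if a joint passes its speed limit or range.

## Working session

There is one attempt and no reset: what is moved stays moved. The work goes in short steps, Python scripts to look and compute and a tool call to move; the robot and the scene stay as the last step left them, time stands still between calls to the robot, and variables do not carry over. Pictures are saved under pics/ and viewed, about 8 in all and at most 12, crops included, and the job is handed in when it is done.

Besides the shell and the picture viewer there is one more tool, called by a JSON object that holds its "api" and its "payload". play_rows: Moves the arm, as the interface text tells. Its arguments: {"type":"object","properties":{"deltas":{"type":"array"},"squeeze":{"type":"number"}},"required":["deltas"]}

```bash
mkdir -p pics; python3 - <<'E'
from bench import r
import cv2,numpy as np
o=r.get_obs();print({k:np.round(v,3) for k,v in o.items()},r.grip_point_offset)
for n in("scene","top"):
    p,d=r.grab_frame(n);cv2.imwrite(f"pics/{n}0.png",p[:,:,::-1]);np.save(f"pics/{n}0.npy",d)
E
```

```text
{'clock': np.float64(0.0), 'joints': array([-1.285,  0.478,  0.022,  1.556, -0.011,  1.109, -0.083]), 'qvel': array([ 0.   , -0.001,  0.   , -0.001,  0.001,  0.   ,  0.   ]), 'tau': array([ 1.0000e-03, -5.9645e+01,  1.6090e+00, -2.8120e+01,  1.3000e-02,
        9.0000e-03,  0.0000e+00]), 'tcp_pos': array([0.259, 0.623, 0.23 ]), 'orientation': array([-6.150e-01, -3.081e+00,  3.000e-03]), 'contact_force': array([-0.383, -0.189, -0.238]), 'moment': array([ 0.027,  0.028, -0.03 ]), 'grip_width': np.float64(0.086)} 0.0187
```

View pics/scene0.png

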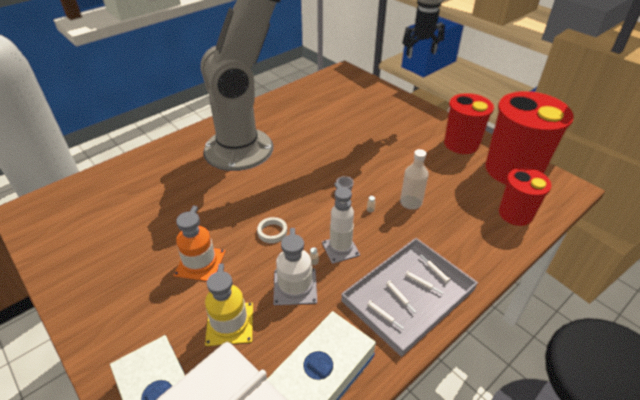

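View pics/top0.png

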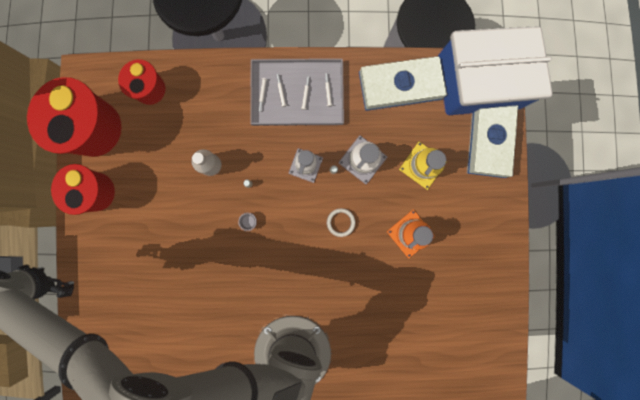

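The scene shows four spouted pump bottles and one plain bottle:
- **White stout:** scene (294,250), top (366,152).
- **White slim:** scene (342,200), top (307,157).
- **Orange and yellow look-alikes:** scene (190,220) and (220,285). These stay untouched.
- **Plain bottle:** scene (415,180).

The white one with the wide holder at top (366,152) fits the description of the target. I'll confirm that in a crop and with heights from the depth image.

```bash
cat >h.py <<'E'
import cv2,numpy as np
from bench import r
def cloud(n,d,u0,u1,v0,v1):
    c=r.camera_model(n);K=np.array(c["mtx"],float);D=np.array(c["D"],float)
    R=cv2.Rodrigues(np.array(c["rvec"],float))[0];t=np.array(c["tvec"],float).ravel()
    u,v=np.meshgrid(np.arange(u0,u1),np.arange(v0,v1));z=d[v0:v1,u0:u1].ravel()
    q=cv2.undistortPoints(np.stack([u.ravel(),v.ravel()],1).astype(float)[:,None],K,D)[:,0]
    P=(np.c_[q,np.ones(len(q))]*z[:,None]-t)@R
    return P[z>0],np.c_[u.ravel(),v.ravel()][z>0]
E
python3 - <<'E'
from h import *
for n,B in dict(top=dict(stout=(345,392,130,178),slim=(285,325,138,178)),scene=dict(stout=(270,318,225,300),slim=(328,358,175,255))).items():
    d=np.load(f"pics/{n}0.npy")
    for k,b in B.items():
        P,uv=cloud(n,d,*b);h=.172 if k=="stout" else .212
        print(n,k,"zmax",np.percentile(P[:,2],[50,90,95,98,100]).round(3))
        m=abs(P[:,2]-h)<.006
        if m.sum()>4:
            x=P[m];(cx,cy),rad=cv2.minEnclosingCircle(x[:,:2].astype(np.float32))
            print(m.sum(),"median",np.median(x,0).round(4),"circle",round(cx,4),round(cy,4),round(rad,4),"px",uv[m].mean(0),x[:,:2].min(0).round(3),x[:,:2].max(0).round(3))
a=cv2.imread("pics/top0.png")[125:185,280:400];s=cv2.imread("pics/scene0.png")[165:310,255:375]
a=cv2.resize(a,None,fx=4,fy=4,interpolation=2);s=cv2.resize(s,(240,290),interpolation=2)
w=np.zeros((290,720,3),np.uint8);w[:240,:480]=a;w[:,480:]=s;cv2.imwrite("pics/crop.png",w)
E
```

```text
top stout zmax [0.004 0.169 0.172 0.174 0.181]
318 median [ 0.5892 -0.2189  0.1709] circle 0.5828 -0.2143 0.0389 px [368.6918239  153.97798742] [ 0.551 -0.248] [ 0.617 -0.186]
top slim zmax [0.003 0.209 0.212 0.214 0.219]
210 median [ 0.5723 -0.0443  0.2106] circle 0.5654 -0.0392 0.0322 px [304.88095238 159.29047619] [ 0.535 -0.066] [ 0.596 -0.026]
scene stout zmax [0.026 0.167 0.171 0.172 0.175]
370 median [ 0.5916 -0.2207  0.1708] circle 0.585 -0.2121 0.0388 px [292.11351351 242.01351351] [ 0.551 -0.249] [ 0.62  -0.188]
scene slim zmax [0.043 0.195 0.21  0.212 0.215]
192 median [ 0.5758 -0.0457  0.2106] circle 0.5657 -0.044 0.0329 px [342.45833333 192.109375  ] [ 0.536 -0.067] [ 0.597 -0.025]
```

View pics/crop.png

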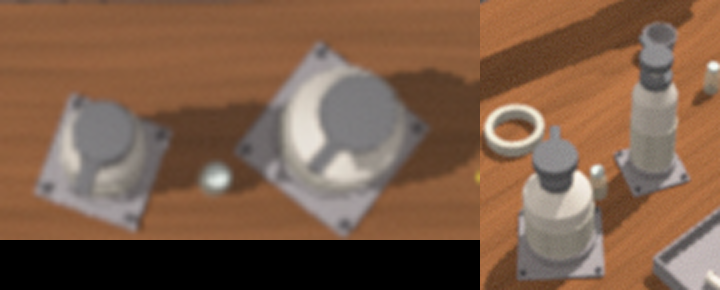

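The crop shows the stout bottle at right, with its grey cap centred at crop (357,113), which is top (369,153), and its spout lower-left. The slim bottle is at left with its cap at crop (104,132). The heights of 0.171 and 0.211 confirm which is which. The cap disc's edges (max x, min y, radius 27 mm) put stout_top at about (0.591, -0.221). Next I'll work out the shifts in tool axes, travelling at z = 0.33.

```bash
cat >go.py <<'E'
import sys,numpy as np
from bench import r
from scipy.spatial.transform import Rotation as R
o=r.get_obs();q=R.from_rotvec(o["orientation"])
for a in sys.argv[1:]:
    print(a,(q.inv().apply(np.array(eval(a))-o["tcp_pos"])*1000).round(1))
print(o["tcp_pos"].round(4),o["clock"],o["contact_force"].round(2),q.as_matrix()[:,2].round(3),np.round(o["joints"],2))
E
python3 go.py ".259,.623,.33" ".43,.2,.33" ".591,-.221,.33"
```

```text
.259,.623,.33 [ -0.1   0.1 -99.5]
.43,.2,.33 [-320.3 -325.   -99. ]
.591,-.221,.33 [-630.5 -652.   -98.4]
[0.2588 0.6228 0.2305] 0.1 [-0.42  0.28 -0.78] [-0.    -0.001 -1.   ] [-1.29  0.48  0.02  1.56 -0.01  1.11 -0.08]
```

{"api": "play_rows", "payload": {"deltas": [[0,[0,0,-50],[0,0,0]],[0,[0,0,-99],[0,0,0]],[0,[-40,-41,-99],[0,0,0]],[0,[-80,-82,-99],[0,0,0]],[0,[-120,-123,-99],[0,0,0]],[0,[-160,-164,-99],[0,0,0]],[0,[-200,-205,-99],[0,0,0]],[0,[-240,-246,-99],[0,0,0]]], "squeeze": 40}}

```text
clock: 1.1
tcp_pos: [0.3864, 0.3017, 0.3296]
orientation: [-0.615, -3.08, 0.003]
contact_force: [0.7, 0.9, -0.0]
grip_width: 0.0
```

```bash
python3 go.py ".591,-.221,.33"
```

```text
.591,-.221,.33 [-3.895e+02 -4.041e+02  4.000e-01]
[0.3864 0.3017 0.3296] 1.1 [ 0.73  0.87 -0.03] [-0.001 -0.002 -1.   ] [-0.95  0.08  0.17  1.86 -0.01  1.2   0.4 ]
```

{"api": "play_rows", "payload": {"deltas": [[0,[-40,-41,0],[0,0,0]],[0,[-80,-83,0],[0,0,0]],[0,[-120,-124,0],[0,0,0]],[0,[-160,-166,0],[0,0,0]],[0,[-200,-207,0],[0,0,0]],[0,[-240,-249,0],[0,0,0]],[0,[-280,-290,0],[0,0,0]],[0,[-320,-332,0],[0,0,0]]]}}

```text
clock: 2.1
tcp_pos: [0.5548, -0.1291, 0.3301]
orientation: [-0.613, -3.08, 0.002]
contact_force: [0.4, -0.7, 0.4]
grip_width: 0.0001
```

```bash
python3 go.py ".591,-.221,.33" ".591,-.221,.2"
```

```text
.591,-.221,.33 [-68.6 -71.    0.2]
.591,-.221,.2 [-68.6 -70.8 130.2]
[ 0.5548 -0.1291  0.3301] 2.1 [ 0.41 -0.66  0.36] [-0.001 -0.001 -1.   ] [-0.36  0.24  0.59  1.72 -0.14  1.23  1.44]
```

Now to the point above the cap, down to z = 0.2, then a wrist and top check.

{"api": "play_rows", "payload": {"deltas": [[0,[-35,-35,0],[0,0,0]],[0,[-69,-71,0],[0,0,0]],[0,[-69,-71,20],[0,0,0]],[0,[-69,-71,60],[0,0,0]],[0,[-69,-71,100],[0,0,0]],[0,[-69,-71,130],[0,0,0]],[0,[-69,-71,130],[0,0,0]],[0,[-69,-71,130],[0,0,0]]]}}

```text
clock: 3.1
tcp_pos: [0.5918, -0.2217, 0.2013]
orientation: [0.613, 3.08, -0.003]
contact_force: [0.9, 0.1, 1.2]
grip_width: -0.0002
```

```bash
python3 go.py ".591,-.221,.2" ".591,-.221,.158"; python3 - <<'E'
from bench import r
import cv2,numpy as np
s=r.grab_frame("scene")[0][200:320,230:390,::-1];w=r.grab_frame("wrist")[0][:,:,::-1]
o=np.zeros((360,800,3),np.uint8);o[:300,:400]=cv2.resize(s,(400,300),interpolation=2);o[:250,400:]=cv2.resize(w,(400,250));cv2.imwrite("pics/c2.png",o)
E
```

```text
.591,-.221,.2 [1.  0.3 1.3]
.591,-.221,.158 [ 1.1  0.4 43.3]
[ 0.5918 -0.2217  0.2013] 3.1 [0.89 0.13 1.23] [ 0.    -0.002 -1.   ] [-0.15  0.48  0.57  1.72 -0.3   1.02  1.7 ]
```

View pics/c2.png

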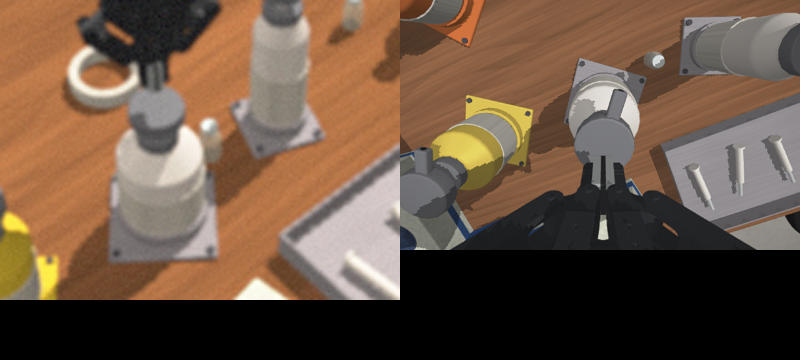

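The shut fingertips are above the white stout cap at crop (155,85). The cap is seen under the fingers at wrist crop (605,135), clear of the slim bottle. Now pressing.

{"api": "play_rows", "payload": {"deltas": [[0,[1,0,15],[0,0,0]],[0,[1,0,27],[0,0,0]],[0,[1,0,33],[0,0,0]],[0,[1,0,38],[0,0,0]],[0,[1,0,41],[0,0,0]],[0,[1,0,42],[0,0,0]],[0,[1,0,42],[0,0,0]],[0,[1,0,42],[0,0,0]]]}}

```text
clock: 4.2
tcp_pos: [0.591, -0.2212, 0.1602]
orientation: [0.613, 3.08, -0.001]
contact_force: [-4.5, 1.9, 7.6]
grip_width: -0.0001
```

The force of 7.6 N at 11.8 mm matches the spring curve. I'll push 1 mm more for margin, then release.

{"api": "play_rows", "payload": {"deltas": [[0,[0,0,1],[0,0,0]],[0,[0,0,1],[0,0,0]],[0,[0,0,-8],[0,0,0]],[0,[0,0,-18],[0,0,0]],[0,[0,0,-30],[0,0,0]],[0,[0,0,-30],[0,0,0]],[0,[0,0,-30],[0,0,0]],[0,[0,0,-30],[0,0,0]]]}}

```text
clock: 5.2
tcp_pos: [0.5906, -0.221, 0.1897]
orientation: [0.613, 3.081, -0.001]
contact_force: [0.2, -0.1, -0.6]
grip_width: 0.0001
```

```bash
cat >chk.py <<'E'
from h import *
for n,B in dict(scene=dict(stout=(270,318,225,300),slim=(328,358,175,255))).items():
    d=r.grab_frame(n)[1]
    for k,b in B.items():
        P,uv=cloud(n,d,*b);h=.172 if k=="stout" else .212
        c=(.591,-.221) if k=="stout" else (.574,-.045)
        m=(abs(P[:,2]-h)<.02)&(np.hypot(*(P[:,:2]-c).T)<.022)
        print(k,m.sum(),"top z median",np.percentile(P[m,2],[50,75,90]).round(4))
E
python3 chk.py; python3 go.py ".591,-.221,.1595"
```

```text
stout 178 top z median [0.1716 0.1724 0.1732]
slim 189 top z median [0.2103 0.2118 0.2127]
.591,-.221,.1595 [-0.3  0.1 30.3]
[ 0.5907 -0.221   0.1898] 5.25 [-0.6   0.28  0.04] [ 0.    -0.001 -1.   ] [-0.15  0.49  0.57  1.74 -0.31  1.    1.71]
```

The cap is back up at 0.1716. Second stroke.

{"api": "play_rows", "payload": {"deltas": [[0,[0,0,14],[0,0,0]],[0,[0,0,20],[0,0,0]],[0,[0,0,25],[0,0,0]],[0,[0,0,29],[0,0,0]],[0,[0,0,31],[0,0,0]],[0,[0,0,31],[0,0,0]],[0,[0,0,31],[0,0,0]],[0,[0,0,31],[0,0,0]]]}}

```text
clock: 6.25
tcp_pos: [0.5903, -0.2208, 0.1591]
orientation: [-0.613, -3.08, 0.0]
contact_force: [-3.7, 2.5, 7.5]
grip_width: -0.0003
```

{"api": "play_rows", "payload": {"deltas": [[0,[0,0,0],[0,0,0]],[0,[0,0,-8],[0,0,0]],[0,[0,0,-20],[0,0,0]],[0,[0,0,-45],[0,0,0]],[0,[0,0,-80],[0,0,0]],[0,[0,0,-110],[0,0,0]],[0,[0,0,-120],[0,0,0]],[0,[0,0,-120],[0,0,0]]]}}

```text
clock: 7.25
tcp_pos: [0.5903, -0.2208, 0.279]
orientation: [-0.613, -3.081, -0.0]
contact_force: [-0.4, 0.2, -0.7]
grip_width: 0.0002
```

```bash
python3 chk.py; python3 go.py
```

```text
stout 211 top z median [0.1714 0.1723 0.1732]
slim 193 top z median [0.2105 0.2116 0.2126]
[ 0.5899 -0.2205  0.2781] 7.3 [-0.46  0.67  0.04] [-0.002  0.    -1.   ] [-0.18  0.41  0.61  1.65 -0.25  1.17  1.66]
```

```bash
python3 -c "
from bench import r
print(r.hand_in())"
```

```text
the job is handed in; nothing more can be done
None
```

I pressed the white stout bottle's cap fully down twice with the shut fingertips, letting it spring back up after each stroke. I then raised the arm clear and handed the job in at about 7.3 s. The hand-in gives no verdict.

- **Strokes:** by fingertip height the cap went down about 12 mm (7.6 N, read just before a final 1 mm push) on the first stroke and about 13 mm (7.5 N) on the second. Both match the spring's expected force.
- **Stout cap:** depth readings put its top at 171.6 mm between strokes and 171.4 mm at the end, against 172 mm when fully up.
- **Slim cap:** it read about 210.5 mm at the end, the same as at the start, and was never touched.
- **Arm:** the contact force was about zero at the end, with the fingertips about 106 mm above the cap.

No check failed or disagreed.

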